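# Turn the stock trolley round under the display bridge

### The job

The little stock trolley was put away backwards, with its push handle shut in under the display bridge. Roll it out by the bar at its nose, let go, then take it by its push handle and turn it round, push it towards the bridge until both front castors trail straight, and steer it in nose first so that its rear wheels stand on the tape line in front of the bridge, square to the bridge. Keep its wheels on the table and the two soap cartons standing on it, do not disturb the jar, bell and packet, and leave the trolley standing free.

Things in the scene. Friction and masses are not known exactly. Their poses are not given: they have to be found in the camera images.
- trolley: small flat-bed trolley, about 0.65 kg loaded: wooden deck, steel hoop handle at the rear, black wheels 25 mm across. Origin on the table, x to the nose, y to its left, z up. In mm: deck x -77 to 68, y +-46, z 32 to 41, lips 9 higher; fixed rear wheels at x -55, y +-33; swivel castors at the front, pivots at x 45, y +-27, a castor turned outward reaches y +-52. It rolls freely
- push_handle (a point): middle of the level top bar of the hoop handle at the trolley's rear end: round steel bar 12 mm thick, its straight part 54 mm long across the trolley; uprights at 36 mm to either side. At (-66, 0, 135) mm in the trolley's frame; axes as the trolley's
- nose_bar (a point): middle of the low round steel bar across the trolley's nose, 10 mm thick, straight part 56 mm long, 32 mm clear in front of the deck's edge. At (105, 0, 37) mm in the trolley's frame; axes as the trolley's
- rear_axle (a point): midpoint between the two fixed rear wheels, at (-55, 0, 12.5) mm in the trolley's frame; axes as the trolley's
- castor_left (a point): centre of the left castor wheel, 12 mm from its upright pivot; its x axis points from wheel to pivot: along the trolley's x when the castor trails straight (wheel at x = 33 mm in the trolley's frame, pivot at 45). It swivels freely all round, starts at any angle and falls in line when the trolley has rolled ahead about 50 mm
- castor_right (a point): centre of the right castor wheel, as for the left one
- bridge: fixed wooden stool-like bridge 150 deep (x), 190 wide (y), 169 mm high, two compasses 16 mm and, at the back edge, a price card 58 mm high on top. Origin on the table under its middle. Passage along x, 158 wide, 157 high, open at both ends; its mouth at x = -75 mm looks to -x of the bridge, roughly world +y. At the start the handle is some 45 mm inside, the nose outside
- tape_mark (a point): middle of the flat paper tape line, 20 mm wide, 104 mm long, across the lane before the bridge's mouth, its ends turned along the lane; at (-100, 0, 0) mm in the bridge's frame; x points into the bridge. Room to turn: the table between the mouth and two fixed baskets, one at world x 0.45 to 0.62, y 0 to 0.25 m, one at x 0.63 to 0.78, y below -0.28 m
- carton_front: white soap carton 56 x 56 x 60 mm high, 0.1 kg, standing loose on the deck, front one; origin at the centre of its underside
- carton_rear: second such carton, just behind it on the deck
- candle_jar: bystander: candle jar 68 mm wide, 102 mm high, standing at the back of the table; origin at the centre of its underside
- bell: bystander: counter bell 86 mm wide, 58 mm high, at the back of the table; origin at the centre of its underside
- seed_packet: bystander: small flat packet 85 x 62 x 16 mm, lying on the table left of the work; origin at the centre of its underside

How it is judged:
On the way, in this order (a step that is already met when the one before it is completed fails the run):
1. the trolley is out: its push handle is at least 20 mm clear of the bridge's mouth (x of push_handle in the frame of bridge below -0.095 m), for 0.1 s.
2. the trolley points its nose at the bridge and both castors trail straight within 0.35 rad while the rear wheels are still 30 mm or more short of the tape line (x of rear_axle in the frame of tape_mark below -0.03 m and angle between the x axis of trolley and the x axis of bridge, either way round below 0.5 rad and x of tape_mark in the frame of trolley above -0.02 m and angle between the x axis of each of castor_left, castor_right and the x axis of trolley, either way round below 0.35 rad and x of each of castor_left, castor_right in the frame of trolley below 0.04 m), for 0.1 s.
At the end, for the whole second after the job is handed in: The trolley stands at rest on its wheels, nose under the bridge and handle outside, the midpoint of its rear wheels within 20 mm of the middle of the tape line, its length within 0.15 rad of the bridge's passage, both castors trailing straight within 0.35 rad, and both cartons upright on its deck (horizontal distance between rear_axle and tape_mark below 0.02 m and angle between the x axis of trolley and the x axis of bridge, either way round below 0.15 rad and x of nose_bar in the frame of bridge above 0 m and angle between the x axis of each of castor_left, castor_right and the x axis of trolley, either way round below 0.35 rad and x of each of castor_left, castor_right in the frame of trolley below 0.04 m and height (world z) of trolley below 0.006 m and angle between trolley's own z axis and vertical below 0.08 rad and linear speed of trolley below 0.01 m/s and z of each of carton_front, carton_rear in the frame of trolley above 0.03 m and angle between each of carton_front, carton_rear's own z axis and vertical below 0.15 rad); the robot touches nothing.
It fails at once if the trolley is lifted or tipped (15 mm, or 0.15 rad) (height (world z) of trolley above 0.015 m or angle between trolley's own z axis and vertical above 0.15 rad).
It fails at once if a carton falls over or off the deck (angle between any of carton_front, carton_rear's own z axis and vertical above 0.5 rad or height (world z) of any of carton_front, carton_rear below 0.03 m).
It fails at once if the jar, the bell or the packet is moved by more than 25 mm (distance of any of candle_jar, bell, seed_packet from where it was at the start of the episode above 0.025 m).
It also fails if it takes over 58 s, if anything falls off the work surface, if the arm or the gripper's body presses on something with over 40 N, if the wrist force passes 120 N, or if a joint passes its speed limit or range.

### The arm

A 7-joint arm with a two-finger parallel gripper is mounted at the origin on a cart in front of the work surface, level with it; the furniture and walls round the work are solid. World frame = base frame: x ahead of the robot, y to its left, z up, the work surface at z = 0. Lengths are in m, angles in rad, forces in N, time in s.
With the tool pointing down it reaches from about 0.425 to 0.875 m from the base axis. Payload 4.7 kg.
Tool frame: the origin (TCP) lies midway between the tips of the shut fingers; the grasp point (between the pads) lies 19 mm behind it; z points along the fingers, y is the line along which they close (so a half turn about z gives the same grasp; the last joint's range is limited). The gripper opens to 87 mm and grips with 3 to 60 N. Pads are 19 mm wide; open, the fingers measure 117 mm over their backs; the gripper's body (75 mm by 190 mm) begins 51 mm behind the grasp point.
Start: joints at [1.157, 0.321, -0.07, 1.45, 0.023, 1.371, -0.057], TCP at [0.27, -0.591, 0.223] pointing down, gripper open.
Joint ranges: [-2.86, 2.86], [-0.3, 2.09], [-1.38, 1.24], [0.06, 2.45], [-1.56, 4.7], [0.09, 2.05], [-2.69, 2.69]. Speed limits (rad/s): [2.57, 2.57, 3.14, 3.14, 3.14, 3.14, 3.14].

### API

Orientations are given as a rotation vector (axis times angle).
In Python, from bench import ctrl, imaging, ticket, get_state gives the robot as it stands (ctrl), with the cameras (imaging), the readings as plain functions and the job (ticket).
- The arm moves only by the tool drive_effector, called as name(argument=value, ...), one argument or row to a line, values as JSON. Schema: {"type":"object","properties":{"ticks":{"type":"array","items":{"type":"array","items":{"type":"number"},"minItems":5,"maxItems":5},"minItems":1,"maxItems":20},"clamp_n":{"type":"number"},"only":{"type":"string"},"quiet":{"type":"boolean"},"lines":{"type":"string"}},"required":["ticks"],"additionalProperties":false}. ticks is a list of rows, 1 to 20 of them, each of 5 numbers: dx, dy, dz in m, then a turn about the tool's z in rad, then the opening from 0.0 (shut) to 1.0 (fully open); each row is the pose to reach, as a shift and turn from the pose commanded when the call began, along the tool's axes at that moment; what a row does not reach only later rows make up. A row lasts 1/10 s, in which the tool goes at most 0.05 m and 0.15 rad, less where a joint would pass 70% of its speed; a pose out of reach is approached as far as the arm can. The fingers move at their own pace and stop on an object; clamp_n is the grip in N (left out, the last holds). Time passes only in rows, so rows that do not move let the fingers close. The tool returns the time, the measured TCP pose, the force, the opening and the grip force at its end. only (a regular expression) keeps the lines of the reply that match it, lines (a string "A,B") keeps lines A to B, and quiet returns only ok. Input that does not fit is refused with a message, and nothing moves.
- get_state(): the state, without advancing time (a new reading comes with each control period).
- imaging.get_image(name): name is "scene" or "top"; returns the picture (400x640x3 uint8, red, green, blue); there is no depth.
- imaging.camera_model(name): a dict with "vertical_fov" (degrees; the focal length in pixels is half the picture's height over the tangent of half this angle, whatever the lens; pixels are square), "cx", "cy" (the principal point, pixels), "rvec" (rotation vector, rad) and "tvec" (3), from world to camera coordinates, as OpenCV has them. Camera axes: x right, y down, z forward; pixel columns grow to the right and rows downward; lengths in m; the calibration is good to about 2 mm. A picture is of the moment at which its call begins. camera_model takes no time and is no camera call.
- ticket.close_job(): hands the job in; it is judged then, once.
The state is a dict: "time": time; "joint_positions": joint angles; "qd": joint speeds; "joint_torque": joint torques, N m; "position": TCP position; "tool_rot": TCP orientation; "ft_force": force on the tool from outside, world axes, zero at the start; "torque": the same for the moment, N m; "grip_width": opening from 0.0 (shut) to 1.0 (fully open); "grip_force": force on a finger pad.
Only numpy, scipy, OpenCV 4.12 (cv2) and the standard library are available. Lean on these libraries where they do the work, as an engineer would, in place of code of your own. Each camera call takes 0.05 s, during which the arm holds its last target. There are 200 camera calls.

## Working session

There is one attempt and no reset: what is moved stays moved. The work goes in short steps, Python scripts to look and compute and a tool call to move; the robot and the scene stay as the last step left them, time stands still between calls to the robot, and variables do not carry over. Pictures are saved under pics/ and viewed, at most 10 in all, crops included, and the job is handed in when it is done.

```bash
ls; mkdir -p pics
```

Run:
```python
from bench import ctrl, imaging, ticket, get_state
import cv2,numpy as np
for n in("scene","top"):
    im=imaging.get_image(n); cv2.imwrite(f"pics/{n}0.png",im[:,:,::-1]); print(n,imaging.camera_model(n))
s=get_state(); print(s)
```

```text
bench.py
pics
scene {'vertical_fov': 56.455847991657826, 'cx': 320.31474127818916, 'cy': 210.34542395481566, 'rvec': array([ 0.53512727, -2.87103209,  0.85746256]), 'tvec': array([0.50512145, 0.33740163, 0.78427224])}
top {'vertical_fov': 57.237081298459536, 'cx': 319.21664816710444, 'cy': 198.20035143613683, 'rvec': array([ 2.19918393, -2.14142963,  0.06770053]), 'tvec': array([-0.15599078,  0.60222355,  0.92782037])}
{'time': 0.1, 'joint_positions': array([ 1.15710522,  0.32175455, -0.0700382 ,  1.45155009,  0.02262952,
        1.37080948, -0.05685123]), 'qd': array([ 0.0014703 , -0.00175454,  0.00096995, -0.0046255 , -0.00063214,
       -0.00058028,  0.00096383]), 'joint_torque': array([-1.75539794e-04, -4.92571199e+01, -4.05704593e-01, -3.13399351e+01,
       -6.42552017e-02,  3.94243898e-02,  6.61015997e-05]), 'position': array([ 0.26937344, -0.59100899,  0.22156831]), 'tool_rot': array([-3.06836314e+00, -6.66566387e-01,  7.87220178e-04]), 'ft_force': array([ 0.3658728 , -0.11455443, -0.70829592]), 'torque': array([ 0.03479328, -0.02842628, -0.00939903]), 'grip_force': 0.0, 'grip_width': 1.001966340690595}
```

View pics/scene0.png

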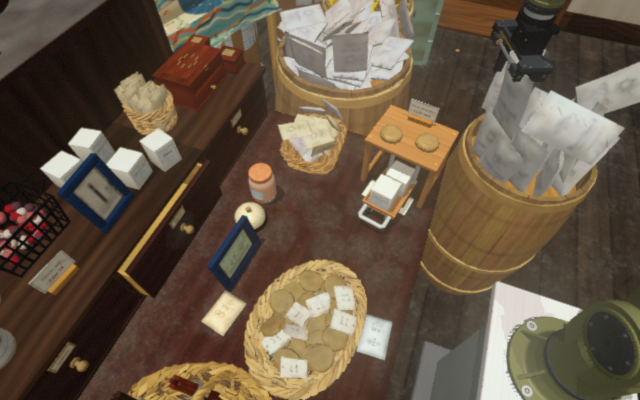

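View pics/top0.png

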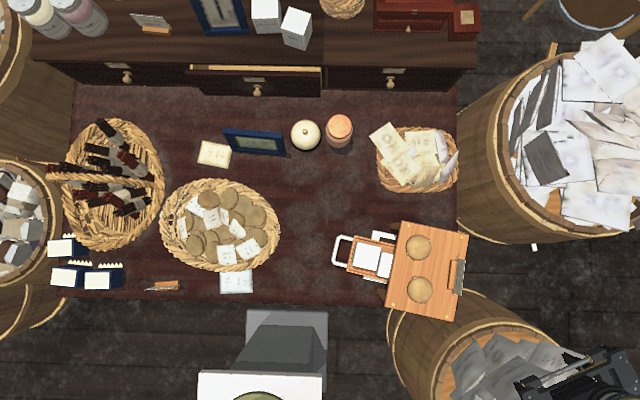

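The scene picture shows the trolley's nose bar at about (373,222) in front of the bridge (mouth edge 360,140–430,170). The top picture shows the bridge top with corners about (400,220), (468,233), (456,321), (386,306), the nose bar near (337,250), the jar at (340,130), the bell at (305,135) and the packet at (237,280).

Create h.py:
```python
from bench import ctrl, imaging, ticket, get_state
import cv2,numpy as np
from scipy.spatial.transform import Rotation as R
def cam(n):
    m=imaging.camera_model(n); f=200/np.tan(np.radians(m["vertical_fov"]/2))
    return np.array([[f,0,m["cx"]],[0,f,m["cy"]],[0,0,1]]),np.array(m["rvec"]),np.array(m["tvec"])
def ray(n,uv,z):
    "pixels -> world points at height z"
    K,r,t=cam(n); Rm=cv2.Rodrigues(r)[0]; c=-Rm.T@t
    uv=np.atleast_2d(np.array(uv,float)); d=np.c_[uv,np.ones(len(uv))]@np.linalg.inv(K).T@Rm
    return c+d*((z-c[2])/d[:,2])[:,None]
def proj(n,P):
    K,r,t=cam(n); return cv2.projectPoints(np.atleast_2d(np.array(P,float)),r,t,K,None)[0][:,0]
def rel(p,o=None,s=None):
    "world point -> shift in tool axes from the present pose"
    s=s or get_state(); return R.from_rotvec(s["tool_rot"]).inv().apply(np.array(p)-s["position"])
def yaw():
    "world angle of tool x and tool y"
    M=R.from_rotvec(get_state()["tool_rot"]).as_matrix(); return np.arctan2(M[1,0],M[0,0]),np.arctan2(M[1,1],M[0,1])
def snap(n,f=None,crop=None,k=1):
    im=imaging.get_image(n)[:,:,::-1].copy()
    if f:
        o=im if crop is None else im[crop[1]:crop[3],crop[0]:crop[2]]
        cv2.imwrite("pics/"+f,cv2.resize(o,None,fx=k,fy=k,interpolation=cv2.INTER_CUBIC))
    return im
```

Run:
```python
from h import *
im=snap("top","t1.png",(320,210,480,330),5)
print(np.round(ray("top",[(400,220),(468,233),(456,321),(386,306)],.169),3))
for n in("top","scene"):
    K,r,t=cam(n); print(n, -cv2.Rodrigues(r)[0].T@t)
print(yaw())
```

```text
[[ 0.551 -0.32   0.169]
 [ 0.527 -0.467  0.169]
 [ 0.34  -0.44   0.169]
 [ 0.367 -0.292  0.169]]
top [ 0.52890292 -0.15922468  0.97096147]
scene [0.42414228 0.3202033  0.83764173]
(np.float64(0.4278165017799563), np.float64(-1.14297996693693))
```

View pics/t1.png

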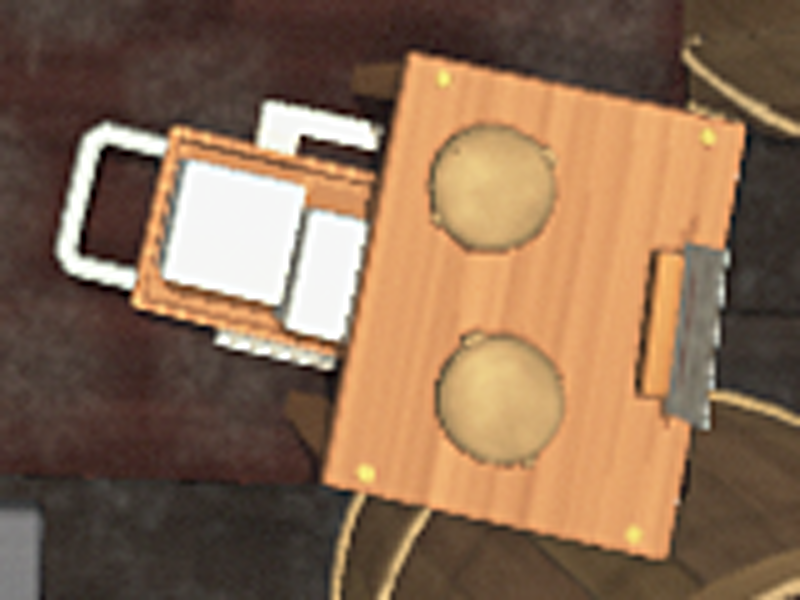

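The crop (5×, offset 320,210) shows the bridge top corners at crop (410,53), (746,126), (668,558), (325,486). The nose hoop's outer corners are at (100,122) and (62,270), the front carton's top is at (185,160)–(305,185)–(280,305)–(162,280), and the tape ends show beside the deck.

Run:
```python
from h import *
px=lambda L:np.array(L,float)/5+[320,210]
np.set_printoptions(precision=4,suppress=True)
C=ray("top",px([(410,53),(746,126),(668,558),(325,486)]),.169); c=C.mean(0)
ax=(C[1]+C[2]-C[0]-C[3])[:2]; ax/=np.linalg.norm(ax); print("bridge",c[:2],ax,np.arctan2(ax[1],ax[0]), np.linalg.norm(C[1]-C[0]),np.linalg.norm(C[3]-C[0]))
print("tape",c[:2]-.1*ax)
B=np.array([[ax[0],ax[1]],[-ax[1],ax[0]]])
inb=lambda p:(p[:,:2]-c[:2])@B.T
print("tape outer corners",inb(ray("top",px([(262,102),(215,335)]),0)))
print("nosebar mid line in bridge",inb(ray("top",px([(95,135),(70,262),(100,122),(62,270)]),.037)))
print("deck front corners",inb(ray("top",px([(172,127),(132,302)]),.050)))
print("carton top",inb(ray("top",px([(185,160),(305,185),(280,305),(162,280)]),.101)))
print("comp",inb(ray("top",px([(492,188),(500,400)]),.185)))
print("jar,bell,packet",ray("top",[(340,120),(305,135)],.06),ray("top",[(237,280)],0.016))
print("table edge",ray("top",[(100,297),(300,303),(455,300),(60,90),(470,90),(463,285)],0)[:,:2])
```

```text
bridge [ 0.4439 -0.3797] [-0.1796 -0.9837] -1.7513980928543862 0.14752870111875635 0.18889510050188693
tape [ 0.4619 -0.2813]
tape outer corners [[-0.1112  0.0638]
 [-0.1115 -0.06  ]]
nosebar mid line in bridge [[-0.1951  0.0293]
 [-0.1946 -0.0357]
 [-0.194   0.0362]
 [-0.1977 -0.0404]]
deck front corners [[-0.1588  0.0413]
 [-0.1611 -0.0474]]
carton top [[-0.1538  0.0276]
 [-0.0965  0.0278]
 [-0.0971 -0.0293]
 [-0.1533 -0.0294]]
comp [[-0.0321  0.0445]
 [-0.0125 -0.0416]]
jar,bell,packet [[ 0.8034 -0.1879  0.06  ]
 [ 0.7627 -0.1003  0.06  ]] [[0.3898 0.0664 0.016 ]]
table edge [[ 0.3327  0.4296]
 [ 0.3335 -0.097 ]
 [ 0.3535 -0.4972]
 [ 0.8891  0.5843]
 [ 0.912  -0.539 ]
 [ 0.3922 -0.5179]]
```

Add to h.py:
```python
BC=np.array([.4439,-.3797]); BA=np.array([-.1796,-.9837]); BN=np.array([.9837,-.1796])
bw=lambda x,y,z:np.r_[BC+x*BA+y*BN,z]      # bridge frame -> world
wb=lambda p:np.array([(p[:2]-BC)@BA,(p[:2]-BC)@BN])
np.set_printoptions(precision=4,suppress=True)
def aim(p,psi):
    "row that brings TCP to p with tool y at world angle psi (mod pi)"
    d=-(psi-yaw()[1]); d=(d+np.pi/2)%np.pi-np.pi/2
    print("row",rel(p),"turn",d)
```

Run:
```python
from h import *
p=bw(-.195,-.0027,.12); print(p); aim(p,-.18)
```

```text
[ 0.4763 -0.1874  0.12  ]
row [ 0.3557 -0.2814  0.1021] turn -0.9629799669369301
```

drive_effector(
  ticks=[
    [0, 0, -0.04, 0, 1],
    [0, 0, -0.09, 0, 1],
    [0.03, -0.03, -0.1, -0.15, 1],
    [0.06, -0.06, -0.1, -0.3, 1],
    [0.1, -0.09, -0.1, -0.45, 1],
    [0.14, -0.12, -0.1, -0.6, 1],
    [0.18, -0.15, -0.1, -0.75, 1],
    [0.22, -0.18, -0.1, -0.9, 1],
    [0.26, -0.21, -0.1, -0.963, 1],
    [0.3, -0.24, -0.08, -0.963, 1],
    [0.33, -0.26, -0.04, -0.963, 1],
    [0.3557, -0.2814, 0, -0.963, 1],
    [0.3557, -0.2814, 0.05, -0.963, 1],
    [0.3557, -0.2814, 0.08, -0.963, 1],
    [0.3557, -0.2814, 0.08, -0.963, 1],
  ],
)

```text
time: 1.65
position: [0.4724, -0.1858, 0.1372]
tool_rot: [-2.403, -2.008, 0.007]
ft_force: [-0.7, -0.2, -0.4]
grip_width: 0.997
grip_force: 0.0
```

Run:
```python
from h import *
im=snap("top","t2.png",(300,180,480,330),4)
p=bw(-.195,-.0027,.027); aim(p,-.18); s=get_state();print(s["position"],s["joint_positions"])
# white mask of nose bar
```

```text
row [-0.0002  0.0022  0.1136] turn 0.00044203103553352996
[ 0.4747 -0.1871  0.1406] [ 0.7855  0.115  -0.4882  1.8793  0.0576  1.1666  0.0975]
```

View pics/t2.png

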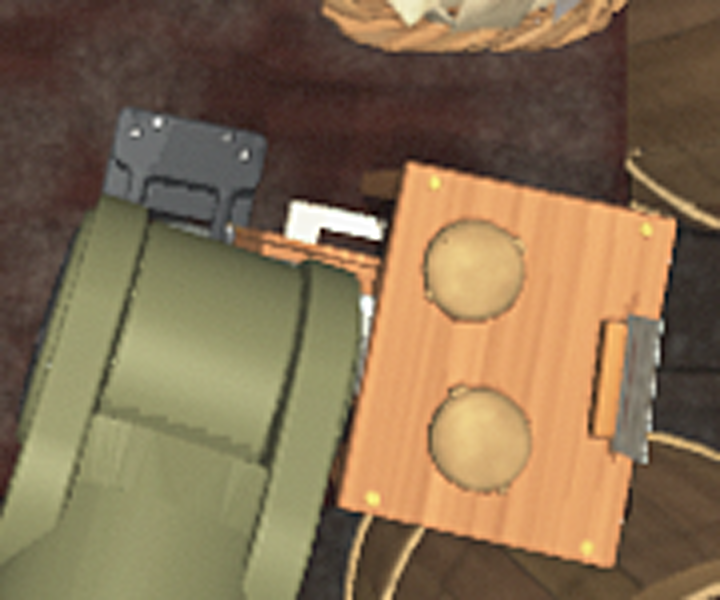

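The wrist now hides the nose in the top view. The bridge is unmoved (corners about crop 408,163 and 340,510) and the tape end is at crop (335,215). I'll descend and check in the scene view.

drive_effector(
  ticks=[
    [0, 0.001, 0.03, 0, 1],
    [0, 0.001, 0.06, 0, 1],
    [0, 0.001, 0.085, 0, 1],
    [0, 0.001, 0.085, 0, 1],
    [0, 0.001, 0.085, 0, 1],
  ],
)

```text
time: 2.2
position: [0.479, -0.189, 0.0598]
tool_rot: [2.411, 2.01, 0.002]
ft_force: [-0.8, -0.3, 0.9]
grip_width: 1.0
grip_force: 0.0
```

Run:
```python
from h import *
im=snap("scene","s2.png",(330,90,470,230),5)
s=get_state();print(s["position"],wb(s["position"]),proj("scene",s["position"]))
```

```text
[ 0.4795 -0.1891  0.0602] [-0.1939  0.0008] [[371.0699 214.9976]]
```

View pics/s2.png

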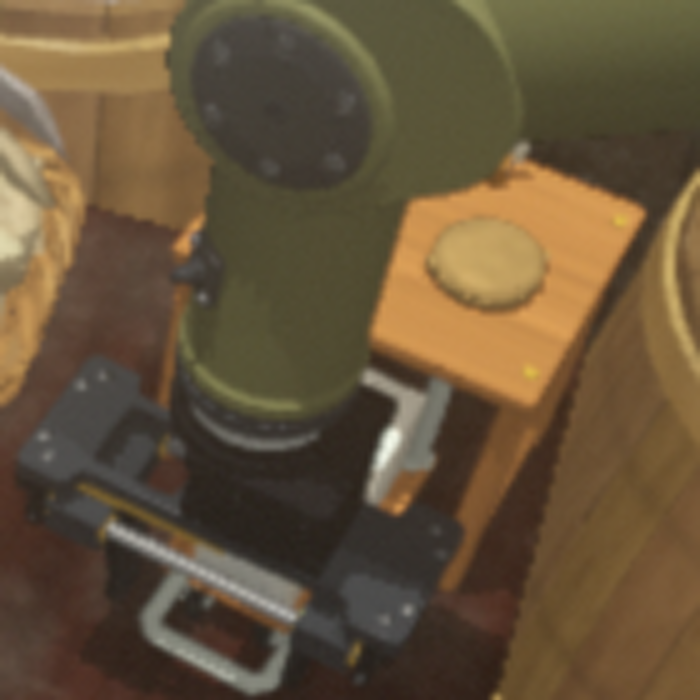

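The scene crop shows the nose hoop between the finger carriers: its front bar runs from about crop (148,620) to (265,685) and its rods go back up under the hand. The carton edge is at crop (390,420).

Run:
```python
from h import *
a=ray("scene",np.array([(148,618),(268,684),(135,612),(278,690)])/5+[330,90],.037)
print([wb(p) for p in a])
p=bw(-.195,-.0027,.027); aim(p,-.18); print(get_state()["position"])
```

```text
[array([-0.1908,  0.032 ]), array([-0.1941, -0.0375]), array([-0.1911,  0.0394]), array([-0.1946, -0.0433])]
row [ 0.0011 -0.0036  0.0332] turn -0.0006375186620688478
[ 0.4795 -0.1891  0.0602]
```

drive_effector(
  ticks=[
    [0.001, -0.0035, 0, 0, 1],
    [0.001, -0.0035, 0.015, 0, 1],
    [0.001, -0.0035, 0.033, 0, 1],
    [0.001, -0.0035, 0.033, 0, 1],
    [0.001, -0.0035, 0.033, 0, 0.8],
    [0.001, -0.0035, 0.033, 0, 0.7],
    [0.001, -0.0035, 0.033, 0, 0.6],
    [0.001, -0.0035, 0.033, 0, 0.5],
    [0.001, -0.0035, 0.033, 0, 0.5],
    [0.001, -0.0035, 0.033, 0, 0.5],
  ],
  clamp_n=15,
)

```text
time: 3.25
position: [0.4749, -0.1865, 0.0251]
tool_rot: [2.411, 2.012, 0.001]
ft_force: [-0.5, -0.6, 1.6]
grip_width: 0.884
grip_force: 15.0
```

Run:
```python
from h import *
p=get_state()["position"]; print(p,wb(p),get_state()["ft_force"])
```

```text
[ 0.4749 -0.1865  0.0251] [-0.1956 -0.0042] [-0.4951 -0.6451  1.6327]
```

drive_effector(
  ticks=[
    [0.005, 0, 0, 0, 0.5],
    [0.015, 0, 0, 0, 0.5],
    [0.03, 0, 0, 0, 0.5],
    [0.048, 0, 0, 0, 0.5],
    [0.066, 0, 0, 0, 0.5],
    [0.084, 0, 0, 0, 0.5],
    [0.1, 0, 0, 0, 0.5],
    [0.112, 0, 0, 0, 0.5],
    [0.118, 0, 0, 0, 0.5],
    [0.12, 0, 0, 0, 0.5],
    [0.12, 0, 0, 0, 0.5],
    [0.12, 0, 0, 0, 0.5],
  ],
)

```text
time: 4.45
position: [0.4959, -0.0686, 0.0246]
tool_rot: [2.413, 2.012, 0.001]
ft_force: [-0.0, 0.6, 5.5]
grip_width: 0.883
grip_force: 15.0
```

drive_effector(
  ticks=[
    [0, 0, 0, 0, 0.92],
    [0, 0, 0, 0, 1],
    [0, 0, 0, 0, 1],
    [0, 0, 0, 0, 1],
    [0, 0, -0.02, 0, 1],
    [0, 0, -0.06, 0, 1],
    [0, 0, -0.11, 0, 1],
    [0, 0, -0.16, 0, 1],
    [0, 0, -0.2, 0, 1],
    [0.01, -0.04, -0.21, 0, 1],
    [0.03, -0.09, -0.21, 0, 1],
    [0.03, -0.12, -0.21, 0, 1],
    [0.03, -0.12, -0.21, 0, 1],
  ],
)

```text
time: 5.75
position: [0.3801, -0.0166, 0.2346]
tool_rot: [2.41, 2.012, -0.004]
ft_force: [1.2, -0.6, 0.4]
grip_width: 1.001
grip_force: 0.0
```

Run:
```python
from h import *
im=snap("top","t3.png",(300,180,480,330),4)
snap("scene","s3.png",(310,90,480,260),4)
s=get_state();print(s["position"],s["joint_positions"])
```

```text
[ 0.3831 -0.0176  0.2349] [ 0.6423 -0.2858 -0.5438  2.008  -0.1475  1.38   -0.0357]
```

View pics/t3.png

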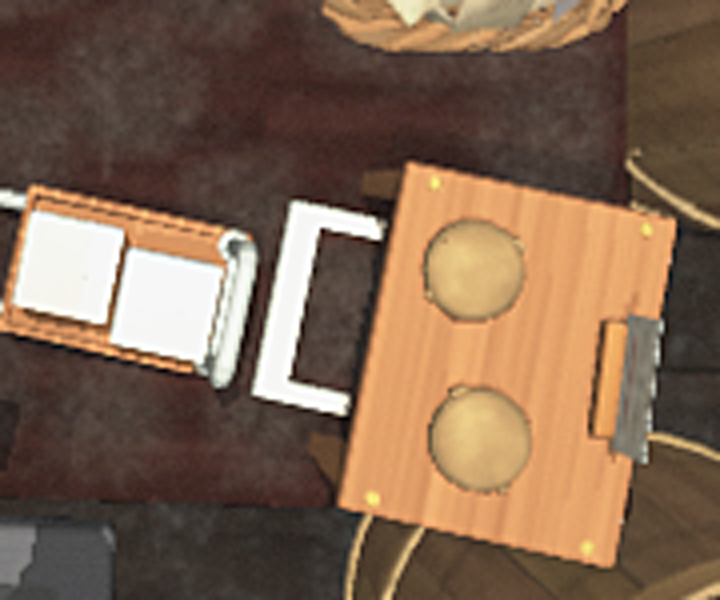

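The top crop (4×, offset 300,180) shows the trolley fully out with both cartons standing. The push handle bar runs from about crop (246,245) to (226,378), and the tape's cross bar has its outer corners at (290,200) and (252,397).

Run:
```python
from h import *
px=lambda L:np.array(L,float)/4+[300,180]
t=ray("top",px([(290,200),(252,397)]),0); print("tape outer",[wb(p) for p in t])
h=ray("top",px([(246,245),(226,378)]),.138); print("handle ends",h,[wb(p) for p in h])
d=h[0]-h[1]; print("heading",np.arctan2(d[1],d[0])+np.pi/2)
d=ray("top",px([(30,186),(222,232)]),.05); e=d[0]-d[1]; print("deck side heading",np.arctan2(e[1],e[0]))
m=h.mean(0); p=np.r_[m[:2],.2]; aim(p,np.arctan2(e[1],e[0])); print(p)
```

```text
tape outer [array([-0.1112,  0.0649]), array([-0.1104, -0.0656])]
handle ends [[ 0.5019 -0.2402  0.138 ]
 [ 0.4277 -0.2304  0.138 ]] [array([-0.1476,  0.032 ]), array([-0.144 , -0.0428])]
heading 1.4390797164241584
deck side heading 1.3638938702257017
row [-0.1994  0.1193  0.0354] turn -1.5440589719603426
[ 0.4648 -0.2353  0.2   ]
```

drive_effector(
  ticks=[
    [-0.02, 0.012, 0, -0.15, 0.8],
    [-0.04, 0.024, 0, -0.3, 0.7],
    [-0.06, 0.036, 0, -0.45, 0.6],
    [-0.08, 0.048, 0, -0.6, 0.6],
    [-0.1, 0.06, 0, -0.75, 0.6],
    [-0.12, 0.072, 0, -0.9, 0.6],
    [-0.14, 0.084, 0, -1.05, 0.6],
    [-0.16, 0.096, 0, -1.2, 0.6],
    [-0.18, 0.11, 0, -1.35, 0.6],
    [-0.195, 0.119, 0.01, -1.5, 0.6],
    [-0.1994, 0.1193, 0.03, -1.57, 0.6],
    [-0.1994, 0.1193, 0.035, -1.57, 0.6],
    [-0.1994, 0.1193, 0.035, -1.57, 0.6],
    [-0.1994, 0.1193, 0.035, -1.57, 0.6],
  ],
)

```text
time: 7.25
position: [0.4654, -0.2346, 0.1998]
tool_rot: [0.284, 3.128, 0.0]
ft_force: [0.1, -1.1, 0.6]
grip_width: 0.598
grip_force: 0.0
```

Run:
```python
from h import *
s=get_state();print(s["position"],s["joint_positions"],yaw())
aim(np.r_[.4648,-.2353,.125],1.39)
```

```text
[ 0.4654 -0.2346  0.1998] [ 0.6717  0.0726 -0.2669  1.7921  0.0197  1.2793  1.7893] (np.float64(2.9602273804375017), np.float64(1.3894311126267234))
row [ 0.0005 -0.0008  0.0748] turn -0.0005688873732765387
```

drive_effector(
  ticks=[
    [0, 0, 0.03, 0, 0.6],
    [0, 0, 0.06, 0, 0.6],
    [0, 0, 0.075, 0, 0.6],
    [0, 0, 0.075, 0, 0.6],
    [0, 0, 0.075, 0, 0.3],
    [0, 0, 0.075, 0, 0.2],
    [0, 0, 0.075, 0, 0.05],
    [0, 0, 0.075, 0, 0.05],
    [0, 0, 0.075, 0, 0.05],
  ],
  clamp_n=25,
)

```text
time: 8.15
position: [0.465, -0.235, 0.1251]
tool_rot: [0.284, 3.128, -0.001]
ft_force: [0.3, 0.2, -0.0]
grip_width: 0.23
grip_force: 0.0
```

Run:
```python
from h import *
s=get_state();p=s["position"];print(p,wb(p),yaw())
snap("scene","s4.png",(310,90,480,260),4)
```

```text
[ 0.465  -0.235   0.1251] [-0.1461 -0.0053] (np.float64(2.960735418224328), np.float64(1.3899387590868186))
```

View pics/s4.png

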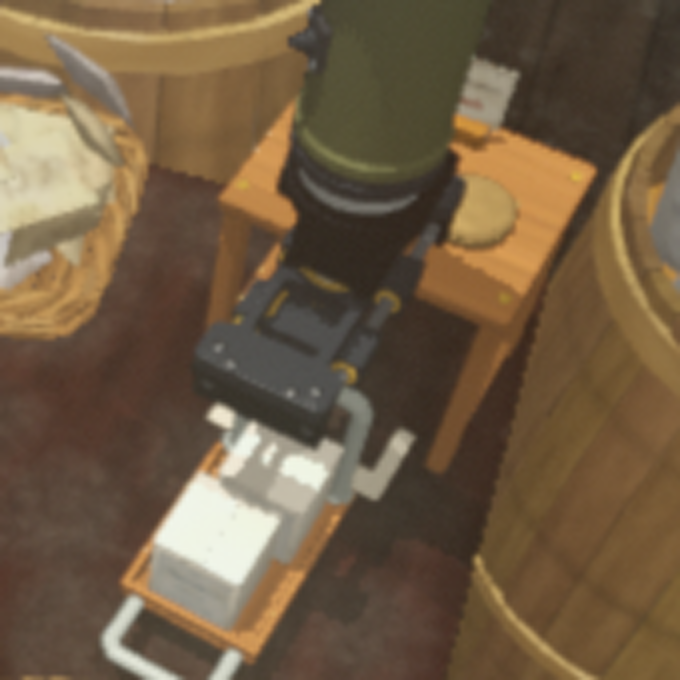

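The scene crop shows the hand over the handle with the bar between the fingers and both cartons upright on the deck. The nose hoop points to the lower left, clear of everything.

Create plan.py:
```python
from h import *
# footprint points in trolley frame (axle at x=-.055)
xs=np.linspace(-.077,.068,12); F=[(x,s*.053) for x in xs for s in(1,-1)]+[(x,s*.039) for x in(.075,.09,.105,.111) for s in(1,-1)]+[(.111,0)]
F=np.array(F)+[.055,0]
def sd(p,lo,hi):   # distance of points to box
    d=np.maximum(np.maximum(np.array(lo)-p,p-np.array(hi)),0); return np.linalg.norm(d,axis=1).min()
def run(A,h,segs,n=8):
    A=np.array(A,float); h0=h; T0=A-.011*np.array([np.cos(h),np.sin(h)]); f=np.array([np.cos(h),np.sin(h)]); l=np.array([-f[1],f[0]])
    for dphi,s in segs:   # clockwise turn, advance
        worst=[9,9,9]
        for k in range(n):
            hm=h-dphi/n/2; A=A+s/n*np.array([np.cos(hm),np.sin(hm)]); h-=dphi/n
            u=np.array([np.cos(h),np.sin(h)]); P=A+F[:,:1]*u+F[:,1:]*np.array([-u[1],u[0]])
            B=(P-BC)@np.c_[BA,BN]
            c=[sd(P,(.45,0),(.62,.25)),sd(P,(.63,-.6),(.78,-.28)),min(sd(B,(-.075,.079),(.075,.095)),sd(B,(-.075,-.095),(.075,-.079)))]
            worst=np.minimum(worst,c)
        T=A-.011*u-T0
        print("A",A,"h %.3f"%h,"lane",wb(A),"ROW %.4f %.4f 0 %.4f"%(T@l,T@f,h0-h),"clear",np.round(worst,3))
```

Run:
```python
from plan import *
p=get_state()["position"][:2]; h=1.39
A=p+.011*np.array([np.cos(h),np.sin(h)])
run(A,h,[(.35,.03),(.35,.035),(.15,.03),(.25,.01),(.3,0),(.1,-.03),(.1,-.03),(.5,-.0),(.5,0),(.55,0)])
```

```text
A [ 0.4773 -0.1962] h 1.040 lane [-0.1865 -0.0001] ROW -0.0014 0.0301 0 0.3500 clear [0.033 0.119 0.069]
A [ 0.4998 -0.1697] h 0.690 lane [-0.2166  0.0173] ROW -0.0156 0.0621 0 0.7000 clear [0.03  0.115 0.084]
A [ 0.5243 -0.1524] h 0.540 lane [-0.238   0.0383] ROW -0.0354 0.0847 0 0.8500 clear [0.033 0.111 0.099]
A [ 0.5335 -0.1484] h 0.290 lane [-0.2436  0.0466] ROW -0.0421 0.0925 0 1.1000 clear [0.046 0.101 0.111]
A [ 0.5335 -0.1484] h -0.010 lane [-0.2436  0.0466] ROW -0.0410 0.0957 0 1.4000 clear [0.069 0.077 0.115]
A [ 0.5035 -0.1466] h -0.110 lane [-0.24    0.0168] ROW -0.0111 0.0931 0 1.5000 clear [0.091 0.068 0.116]
A [ 0.4739 -0.1418] h -0.210 lane [-0.2394 -0.0132] ROW 0.0189 0.0936 0 1.6000 clear [0.085 0.065 0.108]
A [ 0.4739 -0.1418] h -0.710 lane [-0.2394 -0.0132] ROW 0.0174 0.0989 0 2.1000 clear [0.084 0.038 0.049]
A [ 0.4739 -0.1418] h -1.210 lane [-0.2394 -0.0132] ROW 0.0135 0.1027 0 2.6000 clear [0.088 0.038 0.018]
A [ 0.4739 -0.1418] h -1.760 lane [-0.2394 -0.0132] ROW 0.0078 0.1043 0 3.1500 clear [0.105 0.071 0.018]
```

drive_effector(
  ticks=[
    [0, 0, 0, 0, 0],
    [0, 0, 0, 0, 0],
    [0, 0, 0, 0, 0],
    [0, 0, 0, 0, 0],
  ],
  clamp_n=40,
)

```text
time: 8.6
position: [0.4649, -0.235, 0.1247]
tool_rot: [0.284, 3.128, -0.0]
ft_force: [-0.2, 0.1, 2.5]
grip_width: 0.124
grip_force: 40.0
```

Run:
```python
from h import *
s=get_state();p=s["position"];print(p,wb(p),yaw(),s["ft_force"])
```

```text
[ 0.4649 -0.235   0.1247] [-0.1461 -0.0054] (np.float64(2.9607213422664023), np.float64(1.3899249310054789)) [-0.1903  0.0917  2.5082]
```

drive_effector(
  ticks=[
    [0, 0.004, 0, 0.04, 0],
    [0, 0.011, 0, 0.12, 0],
    [-0.0003, 0.02, 0, 0.233, 0],
    [-0.0014, 0.03, 0, 0.35, 0],
    [-0.005, 0.041, 0, 0.467, 0],
    [-0.01, 0.052, 0, 0.583, 0],
    [-0.0156, 0.0621, 0, 0.7, 0],
    [-0.022, 0.07, 0, 0.76, 0],
    [-0.0285, 0.0775, 0, 0.81, 0],
    [-0.0354, 0.0847, 0, 0.86, 0],
    [-0.039, 0.088, 0, 0.94, 0],
    [-0.041, 0.0905, 0, 1.03, 0],
    [-0.042, 0.0925, 0, 1.12, 0],
    [-0.042, 0.094, 0, 1.22, 0],
    [-0.0415, 0.0949, 0, 1.32, 0],
    [-0.041, 0.0957, 0, 1.4, 0],
    [-0.041, 0.0957, 0, 1.4, 0],
    [-0.041, 0.0957, 0, 1.4, 0],
  ],
)

```text
time: 10.4
position: [0.5225, -0.1477, 0.1247]
tool_rot: [2.23, 2.213, 0.001]
ft_force: [-0.1, 1.5, 2.4]
grip_width: 0.123
grip_force: 40.0
```

Run:
```python
from h import *
s=get_state();p=s["position"];print(p,wb(p),yaw(),s["ft_force"],s["torque"])
snap("scene","s5.png",(290,70,490,230),4)
snap("top","t5.png")
```

```text
[ 0.5225 -0.1477  0.1247] [-0.2423  0.0357] (np.float64(1.5631121336477145), np.float64(-0.007684284230792741)) [-0.0778  1.4792  2.4214] [ 0.2731 -0.1345  0.0234]
```

View pics/s5.png

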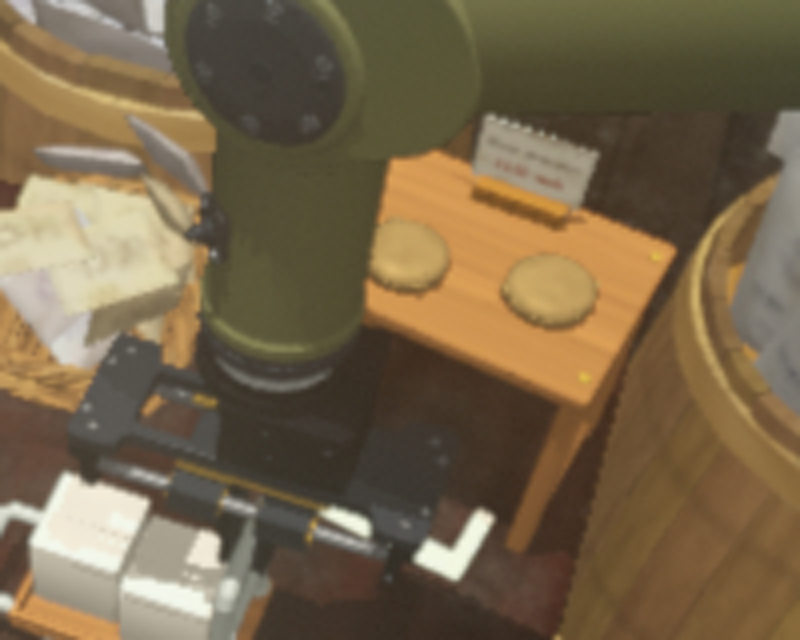

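The scene crop shows the trolley turned to point along world +x (image left), the cartons upright and the tape end at crop (455,550). Next is the reverse and the rest of the turn.

Run:
```python
from plan import *
p=get_state()["position"][:2]; h=yaw()[1]
A=p+.011*np.array([np.cos(h),np.sin(h)])
run(A,h,[(.05,-.015),(.1,-.02),(.1,-.02)]+[(.25,0)]*6)
```

```text
A [ 0.5184 -0.1474] h -0.058 lane [-0.2419  0.0316] ROW 0.0009 -0.0150 0 0.0500 clear [0.093 0.072 0.118]
A [ 0.4986 -0.1453] h -0.158 lane [-0.2404  0.0117] ROW 0.0040 -0.0348 0 0.1500 clear [0.089 0.066 0.114]
A [ 0.479  -0.1411] h -0.258 lane [-0.241  -0.0083] ROW 0.0091 -0.0541 0 0.2500 clear [0.084 0.059 0.105]
A [ 0.479  -0.1411] h -0.508 lane [-0.241  -0.0083] ROW 0.0116 -0.0531 0 0.5000 clear [0.084 0.035 0.076]
A [ 0.479  -0.1411] h -0.758 lane [-0.241  -0.0083] ROW 0.0138 -0.0515 0 0.7500 clear [0.084 0.035 0.045]
A [ 0.479  -0.1411] h -1.008 lane [-0.241  -0.0083] ROW 0.0156 -0.0494 0 1.0000 clear [0.088 0.035 0.018]
A [ 0.479  -0.1411] h -1.258 lane [-0.241  -0.0083] ROW 0.0168 -0.0469 0 1.2500 clear [0.095 0.037 0.017]
A [ 0.479  -0.1411] h -1.508 lane [-0.241  -0.0083] ROW 0.0173 -0.0443 0 1.5000 clear [0.105 0.067 0.017]
A [ 0.479  -0.1411] h -1.758 lane [-0.241  -0.0083] ROW 0.0172 -0.0415 0 1.7500 clear [0.111 0.096 0.019]
```

drive_effector(
  ticks=[
    [0.0003, -0.005, 0, 0.015, 0],
    [0.0009, -0.015, 0, 0.05, 0],
    [0.0025, -0.025, 0, 0.1, 0],
    [0.0045, -0.035, 0, 0.15, 0],
    [0.006, -0.043, 0, 0.2, 0],
    [0.007, -0.047, 0, 0.25, 0],
    [0.0085, -0.0467, 0, 0.375, 0],
    [0.0096, -0.0461, 0, 0.5, 0],
    [0.0108, -0.0453, 0, 0.625, 0],
    [0.0118, -0.0445, 0, 0.75, 0],
    [0.0128, -0.0435, 0, 0.875, 0],
    [0.0136, -0.0424, 0, 1, 0],
    [0.0143, -0.0411, 0, 1.125, 0],
    [0.0148, -0.0399, 0, 1.25, 0],
    [0.0151, -0.0386, 0, 1.375, 0],
    [0.0153, -0.0373, 0, 1.5, 0],
    [0.0153, -0.036, 0, 1.625, 0],
    [0.0152, -0.0345, 0, 1.745, 0],
    [0.0152, -0.0345, 0, 1.745, 0],
    [0.0152, -0.0345, 0, 1.745, 0],
  ],
)

```text
time: 12.5
position: [0.4871, -0.1331, 0.1247]
tool_rot: [3.128, -0.286, -0.001]
ft_force: [-0.3, -0.0, 4.2]
grip_width: 0.121
grip_force: 40.0
```

Run:
```python
from h import *
s=get_state();p=s["position"];print(p,wb(p),yaw(),s["ft_force"],s["torque"],s["joint_positions"][6])
snap("scene","s6.png",(290,70,490,230),4)
snap("top","t6.png")
```

```text
[ 0.4871 -0.1331  0.1247] [-0.2504 -0.0018] (np.float64(-0.1825318603424947), np.float64(-1.7533277491295347)) [-0.3483 -0.0246  4.1658] [-0.0309  0.2037 -0.0249] -1.5554467670886558
```

View pics/s6.png

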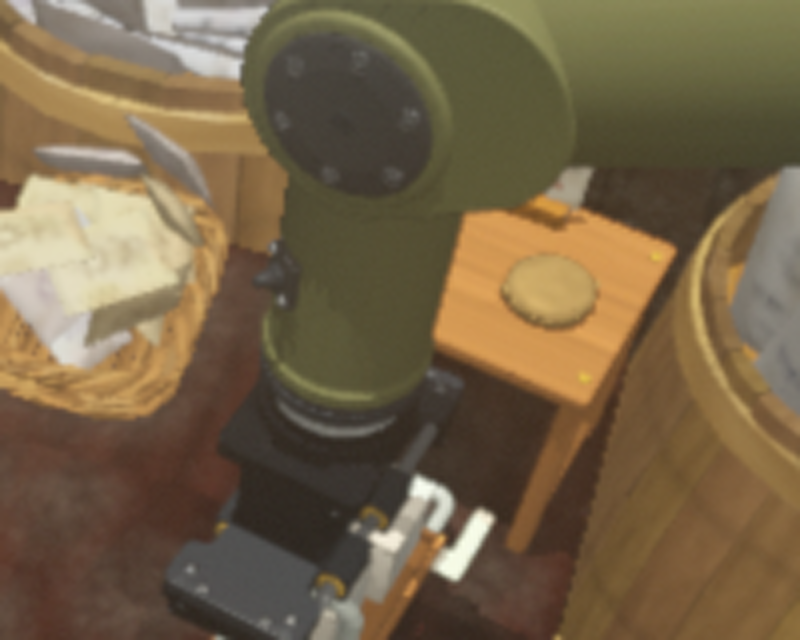

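The scene crop shows the nose hoop (430,490) entering the lane towards the passage, the visible deck edge from (365,625) to (440,540) and the tape end at (465,545).

drive_effector(
  ticks=[
    [-0.0003, 0.005, 0, 0, 0],
    [-0.0006, 0.015, 0, 0, 0],
    [-0.0008, 0.03, 0, 0, 0],
    [-0.001, 0.045, 0, 0, 0],
    [-0.0012, 0.06, 0, 0, 0],
    [-0.0014, 0.072, 0, 0, 0],
    [-0.0016, 0.08, 0, 0, 0],
    [-0.0018, 0.085, 0, 0, 0],
    [-0.0018, 0.085, 0, 0, 0],
    [-0.0018, 0.085, 0, 0, 0],
    [-0.0018, 0.085, 0, 0, 0],
  ],
)

```text
time: 13.7
position: [0.4709, -0.2154, 0.1246]
tool_rot: [3.128, -0.287, 0.001]
ft_force: [0.6, -0.6, 3.8]
grip_width: 0.125
grip_force: 40.0
```

Run:
```python
from h import *
s=get_state();p=s["position"];print(p,wb(p),yaw(),s["ft_force"],s["torque"])
px=lambda L:np.array(L,float)/4+[290,70]
print([wb(q) for q in ray("scene",px([(365,625),(440,540)]),.05)])
snap("scene","s7.png",(330,110,450,230),5)
```

```text
[ 0.4709 -0.2154  0.1246] [-0.1664 -0.003 ] (np.float64(-0.18320757820119996), np.float64(-1.7540039925072775)) [ 0.5633 -0.6026  3.8029] [-0.1083 -0.1028 -0.0264]
[array([-0.2036, -0.0337]), array([-0.1217, -0.0465])]
```

View pics/s7.png

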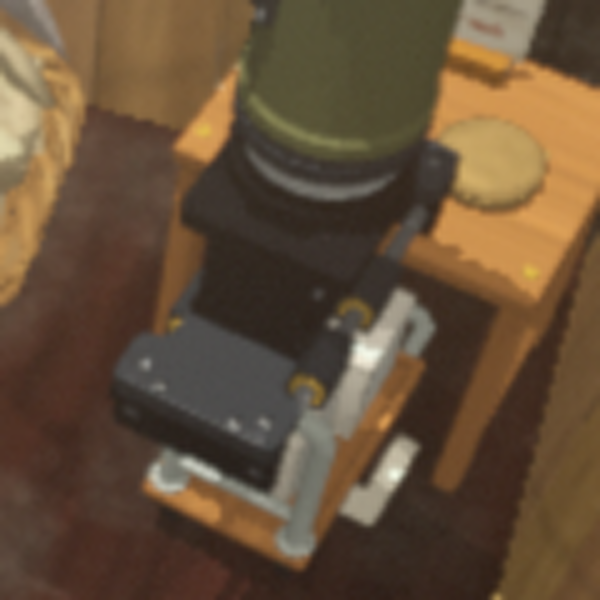

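The scene crop shows the trolley in the lane: rear deck corners at about (145,490) and (303,570), the right deck edge running to (422,358), the nose hoop at (420,325), and the tape end beside it. Measuring the heading from this.

Run:
```python
from h import *
px=lambda L:np.array(L,float)/5+[330,110]
q=[wb(v) for v in ray("scene",px([(145,488),(305,568),(423,358)]),.045)];print(q)
print("hd err",np.arctan2(*(q[2]-q[1])[::-1]),"rear edge",np.arctan2(q[0][0]-q[1][0],q[0][1]-q[1][1]))
# hoop feet at deck level, either side
f=[wb(v) for v in ray("scene",px([(170,475),(296,545)]),.045)];print(f)
# tape far end strip
print([wb(v) for v in ray("scene",px([(375,522),(418,445)]),0)])
```

```text
[array([-0.1805,  0.0402]), array([-0.181 , -0.0502]), array([-0.0282, -0.0475])]
hd err 0.018167351608891272 rear edge 0.005376866572857019
[array([-0.1666,  0.033 ]), array([-0.1711, -0.0406])]
[array([-0.1066, -0.0644]), array([-0.0481, -0.0638])]
```

drive_effector(
  ticks=[
    [0, 0.005, 0, 0, 0],
    [0.0002, 0.015, 0, 0, 0],
    [0.0005, 0.028, 0, 0, 0],
    [0.0007, 0.041, 0, 0, 0],
    [0.001, 0.05, 0, 0, 0],
    [0.001, 0.055, 0, 0, 0],
    [0.001, 0.056, 0, 0, 0],
    [0.001, 0.056, 0, 0, 0],
    [0.001, 0.056, 0, 0, 0],
    [0.001, 0.056, 0, 0, 0],
    [0.001, 0.056, 0, 0, 0.2],
    [0.001, 0.056, 0, 0, 0.3],
    [0.001, 0.056, 0, 0, 0.4],
    [0.001, 0.056, 0, 0, 0.5],
    [0.001, 0.056, 0, 0, 0.5],
    [0.001, 0.056, 0, 0, 0.5],
  ],
)

```text
time: 15.35
position: [0.4613, -0.271, 0.1244]
tool_rot: [-3.128, 0.289, 0.0]
ft_force: [0.2, 0.4, -0.2]
grip_width: 0.488
grip_force: 0.3
```

Run:
```python
from h import *
s=get_state();p=s["position"];print(p,wb(p),yaw(),s["ft_force"],s["grip_width"])
```

```text
[ 0.4613 -0.271   0.1244] [-0.1101 -0.0025] (np.float64(-0.18404574166373164), np.float64(-1.7548420676743985)) [ 0.16    0.369  -0.1593] 0.48775427330928856
```

drive_effector(
  ticks=[
    [0, 0, 0, 0, 0.6],
    [0, 0, 0, 0, 0.6],
    [0, 0, -0.02, 0, 0.6],
    [0, 0, -0.06, 0, 0.6],
    [0, 0, -0.1, 0, 0.6],
    [0, 0, -0.13, 0, 0.6],
    [0, -0.04, -0.13, 0, 0.6],
    [0, -0.09, -0.13, 0, 0.6],
    [0, -0.14, -0.13, 0, 0.6],
    [0, -0.19, -0.13, 0, 0.6],
    [-0.02, -0.23, -0.13, 0, 0.6],
    [-0.04, -0.27, -0.13, 0, 0.6],
    [-0.06, -0.3, -0.13, 0, 0.6],
    [-0.06, -0.3, -0.13, 0, 0.6],
  ],
)

```text
time: 16.75
position: [0.4558, 0.0404, 0.255]
tool_rot: [-3.129, 0.275, -0.001]
ft_force: [-0.0, 0.3, 0.0]
grip_width: 0.601
grip_force: 0.0
```

Run:
```python
from h import *
snap("top","t8.png",(300,180,480,330),4)
snap("scene","s8.png",(330,90,470,230),4)
a=cv2.imread("pics/t8.png"); b=cv2.imread("pics/s8.png")
o=np.zeros((600,800,3),np.uint8); o[:,:450]=cv2.resize(a[:,100:550],None,fx=1,fy=1); b=cv2.resize(b,(350,350)); o[:350,450:]=b
cv2.imwrite("pics/c8.png",o)
```

```text
(no output)
```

View pics/c8.png

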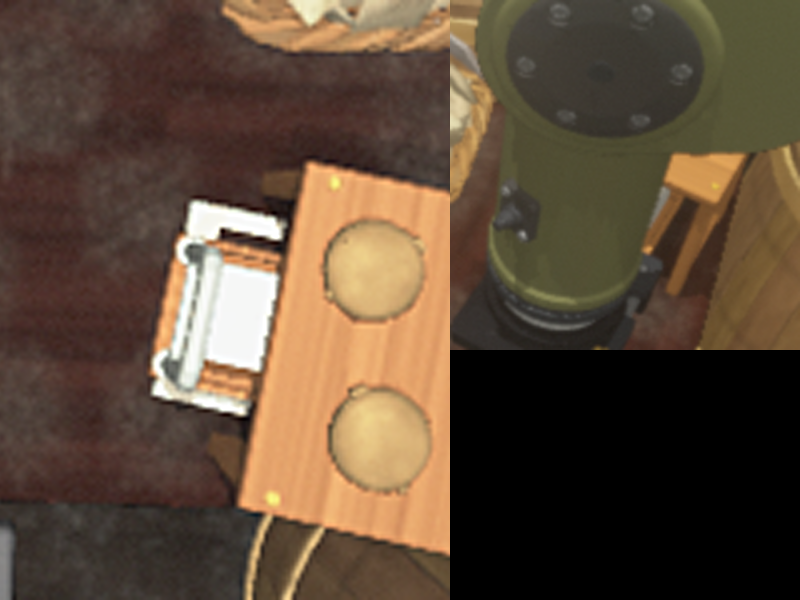

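The top crop shows the trolley nose-in and free of the hand: rear deck corners at composite (182,236) and (152,378), the handle bar from (211,250) to (187,388), and the rear carton upright. Measuring the axle against the tape.

Run:
```python
from h import *
px=lambda L:(np.array(L,float)+[100,0])/4+[300,180]
q=[wb(v) for v in ray("top",px([(182,236),(152,378)]),.047)];print(q)
print("hd",np.arctan2(q[0][0]-q[1][0],q[0][1]-q[1][1]),"axle",np.mean(q,0)+[.022,0])
f=[wb(v) for v in ray("top",px([(211,250),(187,388)]),.138)];print("handle",f,"axle",np.mean(f,0)+[.011,0],"hd",np.arctan2(f[0][0]-f[1][0],f[0][1]-f[1][1]))
print("tape outer",[wb(v) for v in ray("top",px([(190,200),(152,397)]),0)])
s=get_state(); print(s["qd"].max())
```

```text
[array([-0.1175,  0.0409]), array([-0.1186, -0.0489])]
hd 0.011821892543543837 axle [-0.0961 -0.004 ]
handle [array([-0.1114,  0.0369]), array([-0.1096, -0.0411])] axle [-0.0995 -0.0021] hd -0.022521996234098854
tape outer [array([-0.1112,  0.0649]), array([-0.1104, -0.0656])]
0.03766714743608936
```

drive_effector(
  ticks=[
    [0, 0, 0, 0, 0.6],
    [0, 0, 0, 0, 0.6],
    [0, 0, 0, 0, 0.6],
  ],
)

```text
time: 17.15
position: [0.4575, 0.0337, 0.2544]
tool_rot: [-3.128, 0.292, 0.001]
ft_force: [-0.8, -0.8, 0.0]
grip_width: 0.604
grip_force: 0.0
```

```bash
python3 -c "
from bench import ctrl, imaging, ticket, get_state
print(ticket.close_job())"
```

```text
the job is handed in; nothing more can be done
None
```

I handed the job in at about 17 s; the call returned no verdict. The trolley stands free nose-in under the bridge, its rear axle about 5 mm from the tape's middle and square to about 0.02 rad; the castors had rolled 140 mm straight but were not seen directly, and in the last picture the rear carton was upright and the front one hidden under the bridge.

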